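Dust extractor on, then the carver

ROBOT

A 6-joint arm with a two-finger parallel gripper is mounted at the origin on the work surface. World frame = base frame: x ahead of the robot, y to its left, z up, the work surface at z = 0. Lengths are in mm, angles in rad, forces in N, time in s.
With the tool pointing down it reaches from about 350 to 875 mm from the base axis. Payload 4.2 kg.
Tool frame: the origin (TCP) lies on the mounting face of the last link; the fingertips stand 173 mm ahead of it and the grasp point (between the pads) lies 155 mm ahead of it; z points along the fingers, y is the line along which they close (so a half turn about z gives the same grasp; the last joint's range is limited). The gripper opens to 85 mm and grips with 20 to 120 N. Pads are 22 mm wide; open, the fingers measure 114 mm over their backs; the gripper's body (76 mm by 85 mm) begins 54 mm behind the grasp point. The pads swing forward as they close: fully open they stand 13 mm farther back than shut.
Start: joints at [-0.957, 0.385, 0.008, 0, -1.194, -0.259], TCP at [217.141, -586.046, 404.712] pointing down, gripper open.
Joint ranges: [-3.14, 3.14], [-1.21, 2.06], [-1.07, 1.41], [-3.16, 2.05], [-2.99, -0.16], [-3.1, 3.1]. Speed limits (rad/s): [2.79, 2.79, 3.14, 3.14, 3.14, 3.14].

INTERFACE

Orientations are given as a unit quaternion [x, y, z, w].
In Python, from bench import arm gives the robot as it stands. The module is installed in compiled form; this text tells all that it offers.
- The arm moves only by the tool move_arm, never from a script. Its arguments are lists of equal length, an entry for each row: "fingers": the finger opening in mm, from 0 to 85.4; "travel": the shift along the tool's x, y, z in mm, a list of three; "dr": the turn, a rotation vector about the tool's x, y, z in rad, a list of three. A call has 1 to 10 rows; each row is the pose to reach, as a shift and turn from the pose commanded when the call began, along the tool's axes at that moment; what a row does not reach only later rows make up. A row lasts 1/10 s, in which the tool goes at most 50 mm and 8.59 degrees, less where a joint would pass 70% of its speed; a pose out of reach is approached as far as the arm can. A call with a gripper value outside its range is refused whole. The fingers move at their own pace and stop on an object; the grip force is fixed at half the most. Time passes only in rows, so rows that repeat a pose let the fingers close. It gives the time, the measured TCP pose, the force, the opening and the grip force at its end, in the units of the state.
- arm.read_state(): the state, without advancing time (a new reading comes with each control period).
- arm.get_image(name): name is "side" or "top" or "wrist"; returns the picture (384x512x3 uint8, red, green, blue); there is no depth.
- arm.camera_model(name): a dict with "intrinsics" (3x3 intrinsics, pixels), "pose" (4x4, takes a point from camera to world coordinates). Camera axes: x right, y up, looking along -z (the intrinsics and any distortion apply to the point x, -y, -z); pixel columns grow to the right and rows downward; lengths in mm; the calibration is good to about 2 mm. A picture is of the moment at which its call begins: read the wrist's pose just before it. camera_model takes no time and is no camera call; for the wrist camera it gives the pose at the moment of the call.
- arm.job_done(): hands the job in; it is judged then, once.
The state is a dict: "clock": time; "joints": joint angles; "joint_vel": joint speeds; "joint_efforts": joint torques, N m; "position": TCP position; "ee_rot": TCP orientation; "contact_force": force on the tool from outside, world axes, zero at the start; "wrist_torque": the same for the moment, N m; "gripper_width": finger opening in mm; "grasp_force": force on a finger pad.
Only numpy, scipy, OpenCV 4.12 (cv2) and the standard library are available. Lean on these libraries where they do the work, as an engineer would, in place of code of your own. Each camera call takes 0.05 s, during which the arm holds its last target. There are 200 camera calls.

TASK

Get the carving bench ready: gently, with the fingertips, press down the square key, which starts the dust extractor, and only then the long bar key, which powers the rotary carver, each to about the bottom of its travel, where it stays. Leave the two switches with round keys alone, and do not shift, lift or tip any of the plaster chess castings standing among them.

Things in the scene. Friction and masses are not known exactly. Their poses are not given: they have to be found in the camera images.
- square_switch: push switch fixed to the bench: a black housing 74 mm (x) by 94 mm (y) by 36 mm high, with a square key, 34 x 34 mm, centred on its top; white plastic key, edges along the housing's edges; it may stand in any of the four switch places. Origin at the centre of the housing's underside, on the bench; z up
- square_top (a point): centre of the top face of that key (a square key, 34 x 34 mm); flat top, 20 mm above the housing (56 mm above the bench) when fully up; moves down with the key
- square_key (a joint): how far that key is pushed down, m: 0 fully up, 0.010 at the bottom (then still 10 mm proud of the housing); starts at 0 to 0.0015. It takes about 3 N (a little more when fast), has no return spring and stays where it is left. Beyond 0.010 only its sprung cap yields, up to 8 mm, 4 N plus 2 N per mm (not counted in this value), and comes back when let go
- bar_switch: push switch fixed to the bench: a black housing 74 mm (x) by 94 mm (y) by 36 mm high, with a long narrow bar key, 16 mm (x) by 56 mm (y), centred on its top; white plastic key, edges along the housing's edges; it may stand in any of the four switch places. Origin at the centre of the housing's underside, on the bench; z up
- bar_top (a point): centre of the top face of that key (a long narrow bar key, 16 mm (x) by 56 mm (y)); flat top, 20 mm above the housing (56 mm above the bench) when fully up; moves down with the key
- bar_key (a joint): how far that key is pushed down, m: 0 fully up, 0.010 at the bottom (then still 10 mm proud of the housing); starts at 0 to 0.0015. It takes about 3 N (a little more when fast), has no return spring and stays where it is left. Beyond 0.010 only its sprung cap yields, up to 8 mm, 4 N plus 2 N per mm (not counted in this value), and comes back when let go
- round_switch: push switch fixed to the bench: a black housing 74 mm (x) by 94 mm (y) by 36 mm high, with a large round key, 36 mm diameter, centred on its top; white plastic key, edges along the housing's edges; it may stand in any of the four switch places. Origin at the centre of the housing's underside, on the bench; z up
- round_top (a point): centre of the top face of that key (a large round key, 36 mm diameter); flat top, 20 mm above the housing (56 mm above the bench) when fully up; moves down with the key
- round_key (a joint): how far that key is pushed down, m: 0 fully up, 0.010 at the bottom (then still 10 mm proud of the housing); starts at 0 to 0.0015. It takes about 3 N (a little more when fast), has no return spring and stays where it is left. Beyond 0.010 only its sprung cap yields, up to 8 mm, 4 N plus 2 N per mm (not counted in this value), and comes back when let go
- small_round_switch: push switch fixed to the bench: a black housing 74 mm (x) by 94 mm (y) by 36 mm high, with a small round key, 16 mm diameter, centred on its top; white plastic key, edges along the housing's edges; it may stand in any of the four switch places. Origin at the centre of the housing's underside, on the bench; z up
- small_round_top (a point): centre of the top face of that key (a small round key, 16 mm diameter); flat top, 20 mm above the housing (56 mm above the bench) when fully up; moves down with the key
- small_round_key (a joint): how far that key is pushed down, m: 0 fully up, 0.010 at the bottom (then still 10 mm proud of the housing); starts at 0 to 0.0015. It takes about 3 N (a little more when fast), has no return spring and stays where it is left. Beyond 0.010 only its sprung cap yields, up to 8 mm, 4 N plus 2 N per mm (not counted in this value), and comes back when let go
- pawn_a: loose white plaster chess casting, a pawn (ball head), 60 mm tall, foot 33 mm in diameter, 30 to 120 g; origin at the centre of its underside; z up
- pawn_b: loose white plaster chess casting, a second pawn (ball head), same shape as the other, 60 mm tall, foot 33 mm in diameter, 30 to 120 g; origin at the centre of its underside; z up
- rook: loose white plaster chess casting, a rook (flat battlemented top), 68 mm tall, foot 33 mm in diameter, 30 to 120 g; origin at the centre of its underside; z up
- bishop: loose white plaster chess casting, a bishop (pointed head), 82 mm tall, foot 33 mm in diameter, 30 to 120 g; origin at the centre of its underside; z up
- knight: loose white plaster chess casting, a knight (horse's head), 77 mm tall, foot 33 mm in diameter, 30 to 120 g; origin at the centre of its underside; z up
- queen: loose white plaster chess casting, a queen (flared crown with a small ball), 89 mm tall, foot 33 mm in diameter, 30 to 120 g; origin at the centre of its underside; z up
- king: loose white plaster chess casting, a king (small cross on top), 92 mm tall, foot 33 mm in diameter, 30 to 120 g; origin at the centre of its underside; z up
Not all that is in view belongs to the job. Leave any blue or red look-alike of the square_switch alone. Leave any red look-alike of the knight alone.

How it is judged:
By the outcome, as a careful person would: the job done as asked, in the order asked, and still so for the second after the job is handed in, with the robot touching nothing.
It also fails if it takes over 38 s, if anything falls off the work surface, if the arm or the gripper's body presses on something with over 40 N, if the wrist force passes 120 N, or if a joint passes its speed limit or range.

## Working session

There is one attempt and no reset: what is moved stays moved. The work goes in short steps, Python scripts to look and compute and a tool call to move; the robot and the scene stay as the last step left them, time stands still between calls to the robot, and variables do not carry over. Pictures are saved under pics/ and viewed, at most 10 in all, crops included, and the job is handed in when it is done.

Besides the shell and the picture viewer there is one more tool, called after "Request:" in YAML: its name, and indented under it one key for each argument. move_arm: Moves the arm, as the interface text tells. Its arguments: {"type":"object","properties":{"fingers":{"type":"array","items":{"type":"number"}},"travel":{"type":"array","items":{"type":"array","items":{"type":"number"}}},"dr":{"type":"array","items":{"type":"array","items":{"type":"number"}}}},"required":["fingers","travel","dr"]}

```bash
mkdir -p pics; python3 - <<'E'
from bench import arm
import cv2,numpy as np
for n in("top","side"):
    im=arm.get_image(n); cv2.imwrite(f"pics/{n}0.png",cv2.cvtColor(im,cv2.COLOR_RGB2BGR))
    m=arm.camera_model(n); print(n,np.round(m["intrinsics"],1).tolist(),np.round(m["pose"],3).tolist(),[k for k in m])
s=arm.read_state(); print({k:np.round(v,3).tolist() for k,v in s.items()})
E
```

```text
top [[395.3, 0.0, 257.2], [0.0, 395.3, 187.3], [0.0, 0.0, 1.0]] [[0.019, 0.991, -0.136, 389.701], [-0.999, 0.015, -0.029, -97.754], [-0.027, 0.136, 0.99, 1135.335], [0.0, 0.0, 0.0, 1.0]] ['intrinsics', 'pose']
side [[483.4, 0.0, 263.5], [0.0, 483.4, 183.5], [0.0, 0.0, 1.0]] [[-0.933, 0.283, -0.221, 314.978], [-0.359, -0.721, 0.593, 576.695], [0.009, 0.633, 0.775, 956.3], [0.0, 0.0, 0.0, 1.0]] ['intrinsics', 'pose']
{'clock': 0.1, 'joints': [-0.957, 0.385, 0.007, -0.0, -1.194, -0.259], 'joint_vel': [-0.0, -0.001, 0.003, 0.002, 0.0, -0.001], 'joint_efforts': [-0.0, -39.332, 18.893, 4.198, -0.003, -0.0], 'position': [217.075, -585.895, 403.737], 'ee_rot': [-0.176, 0.984, 0.001, -0.0], 'contact_force': [-0.006, 0.593, 0.82], 'wrist_torque': [0.024, -0.014, 0.027], 'grasp_force': 0.0, 'gripper_width': 85.342}
```

View pics/top0.png

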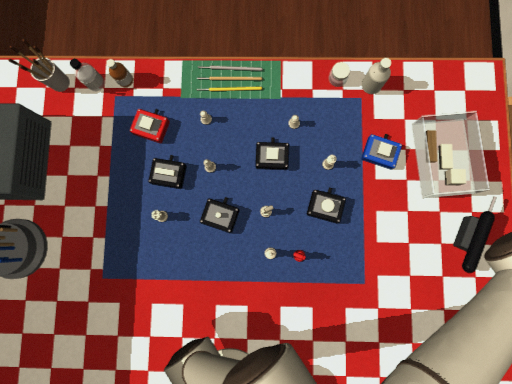

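View pics/side0.png

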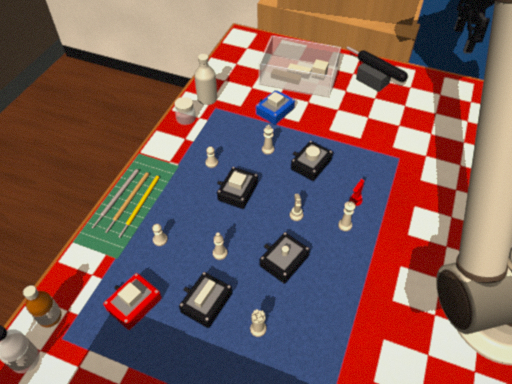

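The top view shows four black housings: bar (167,172), square (272,155), small round (221,215) and large round (328,206). The red (150,125) and blue (382,151) look-alikes are to be ignored. The square key at (272,155) and the bar at (167,172) fit the description, both being white keys on black housings. I'll measure them and confirm in one crop.

```bash
cat >h.py <<'E'
import numpy as np,cv2
from bench import arm
def ray(n,uv,z,m=None):
    m=m or arm.camera_model(n);K,P=m["intrinsics"],np.array(m["pose"])
    d=np.linalg.inv(K)@[uv[0],uv[1],1];d=P[:3,:3]@[d[0],-d[1],-d[2]]
    return P[:3,3]+d*(z-P[2,3])/d[2]
def proj(n,p):
    m=arm.camera_model(n);K,P=m["intrinsics"],np.array(m["pose"])
    c=P[:3,:3].T@(np.array(p)-P[:3,3]);q=np.array(K)@[c[0],-c[1],-c[2]];return q[:2]/q[2]
E
python3 - <<'E'
from h import *
t=cv2.imread("pics/top0.png");s=cv2.imread("pics/side0.png")
for n,im,seeds in(("top",t,dict(sq=(272,155),bar=(167,172),sm=(221,215),rd=(328,206))),("side",s,dict(sq=(238,182),bar=(206,292),sm=(285,250),rd=(313,154)))):
    h=cv2.cvtColor(im,cv2.COLOR_BGR2HSV)
    for k,(u,v) in seeds.items():
        g=im[v-25:v+26,u-25:u+26].min(2)
        mask=(g>165).astype(np.uint8)
        nl,lab,st,ce=cv2.connectedComponentsWithStats(mask)
        c=[(tuple(np.round(ce[i]+[u-25,v-25],1)),int(st[i,4])) for i in range(1,nl) if st[i,4]>12]
        print(n,k,g[25,20:31],[(a,b,np.round(ray(n,a,55),0)[:2]) for a,b in c])
a=cv2.resize(t[130:235,140:355],None,fx=3.6,fy=3.6,interpolation=cv2.INTER_CUBIC)
cv2.imwrite("pics/crop.png",a)
E
```

```text
top sq [203 203 203 202 201 204 201 203 200 201 180] [((np.float64(271.9), np.float64(153.0)), 126, array([ 635., -105.]))]
top bar [202 201 201 205 201 202 201 201 201 200 205] [((np.float64(163.9), np.float64(171.1)), 94, array([580., 195.]))]
top sm [204 206 202 200 170  73  69  73  71  72  73] [((np.float64(217.6), np.float64(214.5)), 21, array([461.,  41.]))]
top rd [203 204 204 203 202 201 203 200 202 201 184] [((np.float64(327.4), np.float64(204.9)), 123, array([ 492., -259.]))]
side sq [191 188 193 198 197 190 193 193 186 152  88] [((np.float64(236.9), np.float64(178.2)), 132, array([ 638., -105.]))]
side bar [191 189 187 188 187 190 184 152  96  81  91] [((np.float64(204.0), np.float64(291.8)), 163, array([582., 196.]))]
side sm [123 121 152 186 195 194 189 177 133 101 123] [((np.float64(284.7), np.float64(248.6)), 27, array([463.,  40.]))]
side rd [173 183 192 191 191 193 193 192 188 174 144] [((np.float64(334.8), np.float64(129.7)), 19, array([ 462., -354.])), ((np.float64(312.4), np.float64(151.0)), 95, array([ 494., -259.]))]
```

View pics/crop.png

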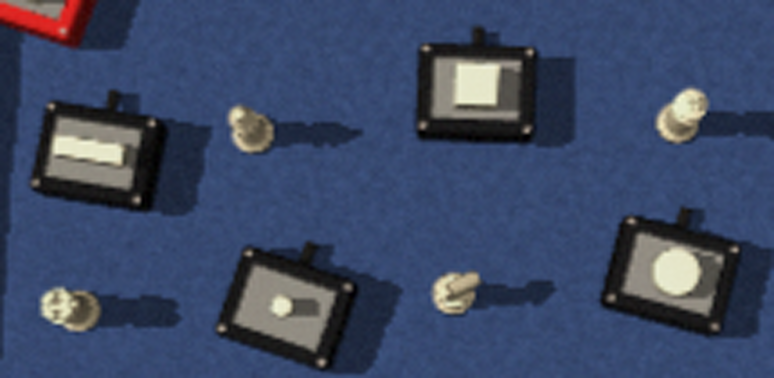

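The crop confirms the square key at (478,84) on one black housing and the bar key at (88,150) on another. The two cameras agree: square at about (636,-105), bar at about (581,196). I'll close the fingers and fly high to the square.

Request:
move_arm:
  fingers: [0, 0, 0, 0, 0, 0, 0, 0, 0, 0]
  travel:
    - [-15, 8, 0]
    - [-50, 27, 0]
    - [-90, 49, 0]
    - [-130, 71, 0]
    - [-170, 93, 0]
    - [-210, 115, 0]
    - [-250, 137, 0]
    - [-290, 159, 0]
    - [-330, 181, 0]
    - [-370, 203, 0]
  dr:
    - [0, 0, 0]
    - [0, 0, 0]
    - [0, 0, 0]
    - [0, 0, 0]
    - [0, 0, 0]
    - [0, 0, 0]
    - [0, 0, 0]
    - [0, 0, 0]
    - [0, 0, 0]
    - [0, 0, 0]

```text
clock: 1.1
position: [494.4, -264.7, 404.7]
ee_rot: [-0.177, 0.984, 0.0, -0.0]
contact_force: [0.1, 0.1, -0.3]
gripper_width: 0.0
grasp_force: 0.0
```

Request:
move_arm:
  fingers: [0, 0, 0, 0, 0, 0, 0, 0, 0, 0]
  travel:
    - [-40, 22, 0]
    - [-80, 43, 0]
    - [-120, 65, 0]
    - [-155, 84, 0]
    - [-180, 98, 0]
    - [-190, 103, 0]
    - [-190, 103, 20]
    - [-190, 103, 60]
    - [-190, 103, 100]
    - [-190, 103, 110]
  dr:
    - [0, 0, 0]
    - [0, 0, 0]
    - [0, 0, 0]
    - [0, 0, 0]
    - [0, 0, 0]
    - [0, 0, 0]
    - [0, 0, 0]
    - [0, 0, 0]
    - [0, 0, 0]
    - [0, 0, 0]

```text
clock: 2.1
position: [633.8, -104.5, 289.7]
ee_rot: [-0.176, 0.984, 0.001, -0.005]
contact_force: [-0.2, 0.3, -1.1]
gripper_width: -0.1
grasp_force: 0.0
```

```bash
python3 - <<'E'
from h import *
s=arm.read_state();print(s["position"],s["ee_rot"],s["gripper_width"])
m=arm.camera_model("wrist");im=cv2.cvtColor(arm.get_image("wrist"),cv2.COLOR_RGB2BGR)
print(np.round(m["pose"],3).tolist())
cv2.imwrite("pics/w1.png",im)
for p in((636.5,-105,55),(s["position"][0],s["position"][1],s["position"][2]-173)):print(proj("wrist",p))
t=arm.get_image("top");
E
```

```text
[ 633.80470276 -104.54647102  289.65684459] [-0.17580593  0.98441138  0.00124231 -0.00499644] -0.10743510797140673
[[-0.346, -0.899, -0.267, 562.888], [0.938, -0.33, -0.103, -131.323], [0.005, -0.287, 0.958, 260.04], [0.0, 0.0, 0.0, 1.0]]
[249.93776151 217.61957453]
[252.58579927 258.43011192]
```

View pics/w1.png

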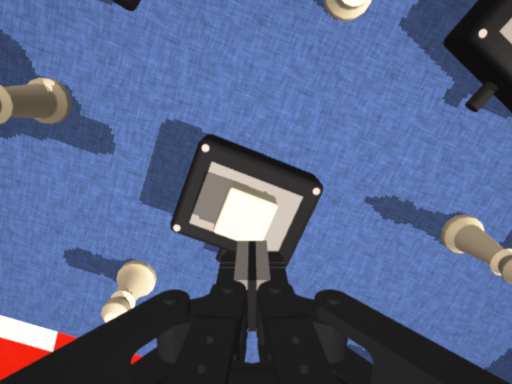

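The wrist view shows the square key at about (247,213), matching the prediction of (250,218). The closed fingertips are right above it and no castings are close. Descending.

Request:
move_arm:
  fingers: [0, 0, 0, 0, 0, 0, 0, 0]
  travel:
    - [-1, 0, 10]
    - [-2, -1, 25]
    - [-2, -1, 40]
    - [-2, -1, 50]
    - [-2, -1, 54]
    - [-2, -1, 56]
    - [-2, -1, 56]
    - [-2, -1, 56]
  dr:
    - [0, 0, 0]
    - [0, 0, 0]
    - [0, 0, 0]
    - [0, 0, 0]
    - [0, 0, 0]
    - [0, 0, 0]
    - [0, 0, 0]
    - [0, 0, 0]

```text
clock: 3.0
position: [638.4, -104.8, 239.4]
ee_rot: [-0.177, 0.984, -0.0, 0.001]
contact_force: [-0.4, -0.4, 1.3]
gripper_width: -0.4
grasp_force: 0.0
```

Request:
move_arm:
  fingers: [0, 0, 0, 0, 0, 0, 0, 0, 0, 0]
  travel:
    - [0, 0, 2]
    - [0, 0, 4]
    - [0, 0, 6]
    - [0, 0, 8]
    - [0, 0, 10]
    - [0, 0, 12]
    - [0, 0, 13]
    - [0, 0, 14]
    - [0, 0, 14]
    - [0, 0, 14]
  dr:
    - [0, 0, 0]
    - [0, 0, 0]
    - [0, 0, 0]
    - [0, 0, 0]
    - [0, 0, 0]
    - [0, 0, 0]
    - [0, 0, 0]
    - [0, 0, 0]
    - [0, 0, 0]
    - [0, 0, 0]

```text
clock: 4.0
position: [638.2, -104.8, 224.7]
ee_rot: [-0.176, 0.984, -0.0, 0.0]
contact_force: [-1.0, 1.1, 1.5]
gripper_width: 0.2
grasp_force: 1.0
```

Request:
move_arm:
  fingers: [0, 0, 0, 0, 0, 0]
  travel:
    - [0, 0, 1]
    - [0, 0, 2]
    - [0, 0, 3]
    - [0, 0, 4]
    - [0, 0, 4]
    - [0, 0, 4]
  dr:
    - [0, 0, 0]
    - [0, 0, 0]
    - [0, 0, 0]
    - [0, 0, 0]
    - [0, 0, 0]
    - [0, 0, 0]

```text
clock: 4.6
position: [638.2, -104.8, 220.5]
ee_rot: [-0.176, 0.984, 0.0, -0.0]
contact_force: [0.7, 0.2, 0.8]
gripper_width: 0.3
grasp_force: 0.7
```

Request:
move_arm:
  fingers: [0, 0, 0, 0, 0]
  travel:
    - [0, 0, 1]
    - [0, 0, 2]
    - [0, 0, 3]
    - [0, 0, 3]
    - [0, 0, 3]
  dr:
    - [0, 0, 0]
    - [0, 0, 0]
    - [0, 0, 0]
    - [0, 0, 0]
    - [0, 0, 0]

```text
clock: 5.1
position: [638.2, -104.8, 218.4]
ee_rot: [-0.177, 0.984, -0.0, 0.0]
contact_force: [-2.7, 1.1, 5.8]
gripper_width: -0.3
grasp_force: 3.0
```

Request:
move_arm:
  fingers: [0, 0, 0, 0]
  travel:
    - [0, 0, 1]
    - [0, 0, 2]
    - [0, 0, 2]
    - [0, 0, 2]
  dr:
    - [0, 0, 0]
    - [0, 0, 0]
    - [0, 0, 0]
    - [0, 0, 0]

```text
clock: 5.5
position: [638.2, -104.8, 217.1]
ee_rot: [-0.177, 0.984, -0.0, 0.0]
contact_force: [-3.5, 1.0, 8.1]
gripper_width: -0.1
grasp_force: 4.3
```

The force rises along the cap spring (5.8 N to 8.1 N), so the square key is at the bottom. Next I lift and go to the bar.

Request:
move_arm:
  fingers: [0, 0, 0, 0, 0, 0, 0, 0, 0, 0]
  travel:
    - [0, 0, -5]
    - [0, 0, -20]
    - [0, 0, -50]
    - [0, 0, -80]
    - [0, 0, -90]
    - [-3, 15, -90]
    - [-8, 50, -90]
    - [-15, 90, -90]
    - [-22, 130, -90]
    - [-28, 170, -90]
  dr:
    - [0, 0, 0]
    - [0, 0, 0]
    - [0, 0, 0]
    - [0, 0, 0]
    - [0, 0, 0]
    - [0, 0, 0]
    - [0, 0, 0]
    - [0, 0, 0]
    - [0, 0, 0]
    - [0, 0, 0]

```text
clock: 6.5
position: [604.2, 66.4, 303.9]
ee_rot: [-0.176, 0.984, 0.0, -0.001]
contact_force: [0.5, 0.2, -0.3]
gripper_width: -0.3
grasp_force: 0.0
```

Request:
move_arm:
  fingers: [0, 0, 0, 0, 0, 0, 0, 0]
  travel:
    - [-6, 40, 0]
    - [-12, 80, 0]
    - [-18, 110, 0]
    - [-22, 126, 0]
    - [-22, 131, 0]
    - [-22, 131, 0]
    - [-22, 131, 0]
    - [-22, 131, 0]
  dr:
    - [0, 0, 0]
    - [0, 0, 0]
    - [0, 0, 0]
    - [0, 0, 0]
    - [0, 0, 0]
    - [0, 0, 0]
    - [0, 0, 0]
    - [0, 0, 0]

```text
clock: 7.3
position: [580.7, 193.5, 305.6]
ee_rot: [-0.176, 0.984, -0.0, -0.0]
contact_force: [-0.3, 0.0, -0.0]
gripper_width: -0.1
grasp_force: 0.0
```

```bash
python3 - <<'E'
from h import *
s=arm.read_state();print(s["position"],s["contact_force"])
im=cv2.cvtColor(arm.get_image("wrist"),cv2.COLOR_RGB2BGR)
cv2.imwrite("pics/w2.png",im)
print(proj("wrist",(581,195.5,55)))
cv2.imwrite("pics/side1.png",cv2.cvtColor(arm.get_image("side"),cv2.COLOR_RGB2BGR))
E
```

```text
[580.70201389 193.51962519 305.57935881] [-0.28313585  0.03960223 -0.03283686]
[255.01830047 206.09549562]
```

View pics/w2.png

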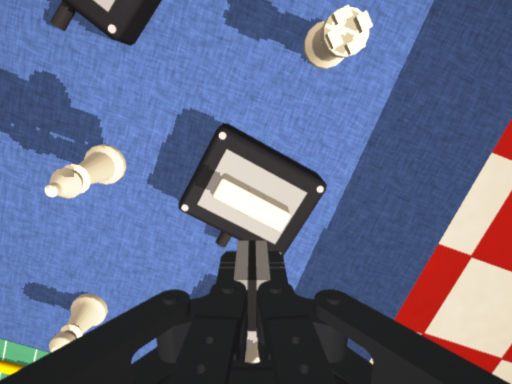

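View pics/side1.png

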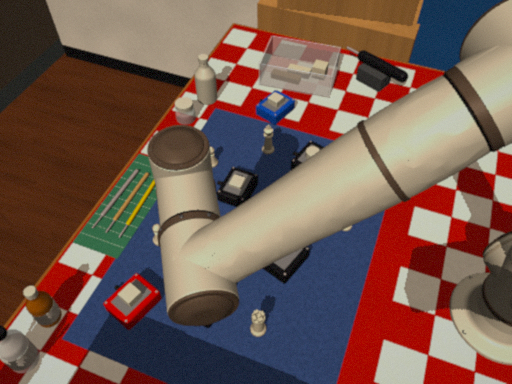

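The wrist view shows the bar key centred at about (253,203) against a prediction of (255,206). Its surroundings are clear. The side view shows the square key sitting lower at (238,183), with no castings disturbed in what is visible. Pressing the bar.

Request:
move_arm:
  fingers: [0, 0, 0, 0, 0, 0, 0, 0]
  travel:
    - [-1, 1, 10]
    - [-1, 2, 30]
    - [-1, 2, 50]
    - [-1, 2, 62]
    - [-1, 2, 66]
    - [-1, 2, 68]
    - [-1, 2, 70]
    - [-1, 2, 70]
  dr:
    - [0, 0, 0]
    - [0, 0, 0]
    - [0, 0, 0]
    - [0, 0, 0]
    - [0, 0, 0]
    - [0, 0, 0]
    - [0, 0, 0]
    - [0, 0, 0]

```text
clock: 8.2
position: [580.9, 197.1, 236.2]
ee_rot: [-0.176, 0.984, 0.0, 0.001]
contact_force: [0.2, 0.2, -0.5]
gripper_width: 0.1
grasp_force: 0.0
```

Request:
move_arm:
  fingers: [0, 0, 0, 0, 0, 0, 0, 0, 0, 0]
  travel:
    - [0, 0, 2]
    - [0, 0, 4]
    - [0, 0, 6]
    - [0, 0, 8]
    - [0, 0, 10]
    - [0, 0, 12]
    - [0, 0, 14]
    - [0, 0, 16]
    - [0, 0, 16]
    - [0, 0, 16]
  dr:
    - [0, 0, 0]
    - [0, 0, 0]
    - [0, 0, 0]
    - [0, 0, 0]
    - [0, 0, 0]
    - [0, 0, 0]
    - [0, 0, 0]
    - [0, 0, 0]
    - [0, 0, 0]
    - [0, 0, 0]

```text
clock: 9.2
position: [580.8, 197.0, 219.6]
ee_rot: [-0.176, 0.984, 0.0, 0.0]
contact_force: [-1.5, 0.3, 0.8]
gripper_width: 0.3
grasp_force: 0.8
```

Request:
move_arm:
  fingers: [0, 0, 0, 0, 0]
  travel:
    - [0, 0, 1]
    - [0, 0, 2]
    - [0, 0, 3]
    - [0, 0, 3]
    - [0, 0, 3]
  dr:
    - [0, 0, 0]
    - [0, 0, 0]
    - [0, 0, 0]
    - [0, 0, 0]
    - [0, 0, 0]

```text
clock: 9.7
position: [580.8, 197.1, 217.6]
ee_rot: [-0.177, 0.984, -0.0, 0.0]
contact_force: [-2.4, -0.3, 7.4]
gripper_width: 0.0
grasp_force: 3.7
```

At 7.4 N the cap is yielding, so the bar is at the bottom. Lifting away and checking.

Request:
move_arm:
  fingers: [0, 0, 0, 0, 0, 0, 0, 0, 0, 0]
  travel:
    - [0, 0, -5]
    - [0, 0, -20]
    - [0, 0, -50]
    - [0, 0, -90]
    - [0, 0, -130]
    - [0, 0, -165]
    - [20, -10, -180]
    - [60, -10, -180]
    - [90, -10, -180]
    - [100, -10, -180]
  dr:
    - [0, 0, 0]
    - [0, 0, 0]
    - [0, 0, 0]
    - [0, 0, 0]
    - [0, 0, 0]
    - [0, 0, 0]
    - [0, 0, 0]
    - [0, 0, 0]
    - [0, 0, 0]
    - [0, 0, 0]

```text
clock: 10.7
position: [488.1, 151.7, 396.6]
ee_rot: [-0.176, 0.984, 0.0, -0.0]
contact_force: [0.2, -0.5, -0.7]
gripper_width: 0.2
grasp_force: 0.0
```

```bash
python3 - <<'E'
from h import *
s=arm.read_state();print(s["position"],s["contact_force"])
w=cv2.cvtColor(arm.get_image("wrist"),cv2.COLOR_RGB2BGR)
t=cv2.cvtColor(arm.get_image("top"),cv2.COLOR_RGB2BGR)
d=cv2.cvtColor(arm.get_image("side"),cv2.COLOR_RGB2BGR)
o=np.hstack([np.vstack([t[90:290,100:400],w[:200,106:406]]),d[100:350,60:400].repeat(1,0)[:250] if 0 else cv2.resize(d[100:350,60:400],(490,400))])
cv2.imwrite("pics/end.png",o)
E
```

```text
[488.13475299 151.68295116 396.64401846] [ 0.21302332 -0.4610051  -0.69088502]
```

View pics/end.png

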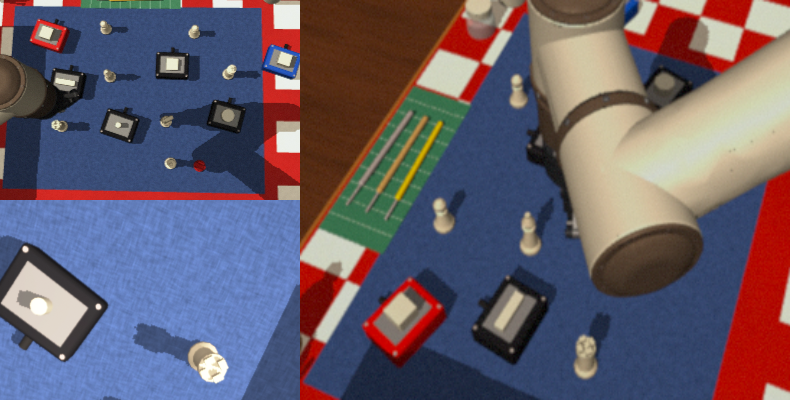

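All castings stand where they were in the end views. The bar key at (513,310) and the square key at (172,63) are both low, and the robot touches nothing. Handing in.

```bash
python3 -c "
from bench import arm
print(arm.job_done())"
```

```text
the job is handed in; nothing more can be done
None
```

I pressed the square key and then the bar key to the bottom of their travel, touched neither round switch nor any casting, and handed the job in at about 11 s.

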